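# Shade test of a small solar panel

## Robot

A 6-joint arm with a two-finger parallel gripper is mounted at the origin on the work surface. World frame = base frame: x ahead of the robot, y to its left, z up, the work surface at z = 0. Lengths are in mm, angles in rad, forces in N, time in s.
With the tool pointing down it reaches from about 425 to 925 mm from the base axis. Payload 12.5 kg.
Tool frame: the origin (TCP) lies midway between the tips of the shut fingers; the grasp point (between the pads) lies 19 mm behind it (r.grasp_offset is the distance from the TCP to the grasp point, in mm); z points along the fingers, y is the line along which they close (so a half turn about z gives the same grasp; the last joint's range is limited). The gripper opens to 85 mm and grips with 20 to 120 N. Pads are 22 mm wide; open, the fingers measure 114 mm over their backs; the gripper's body (76 mm by 85 mm) begins 54 mm behind the grasp point. The pads swing forward as they close: fully open they stand 13 mm farther back than shut.
Start: joints at [1.168, 0.491, 1.559, -0, 1.092, -0.106], TCP at [182.771, 597.695, 231.327] pointing down, gripper open.
Joint ranges: [-3.1, 3.1], [-0.84, 2.19], [0.05, 2.79], [-1.13, 4.28], [0.06, 2.93], [-2.69, 2.69]. Speed limits (rad/s): [2.22, 2.22, 2.79, 3.14, 3.14, 3.14].

## Interface

Orientations are given as a unit quaternion [x, y, z, w].
In Python, from station import r gives the robot as it stands. The module is installed in compiled form; this text tells all that it offers.
- The arm moves only by the tool arm_command, never from a script. Its arguments are lists of equal length, an entry for each row: "fingers": the opening, from 0 (shut) to 1 (fully open); "travel": the shift along the tool's x, y, z as a fraction of full scale, a list of three; "rot": the turn, a rotation vector about the tool's x, y, z as a fraction of full scale, a list of three. A call has 1 to 12 rows; each row is the pose to reach, as a shift and turn from the pose commanded when the call began, along the tool's axes at that moment; what a row does not reach only later rows make up. Full scale, the value 1, is 10 cm for a shift and 90 degrees for a turn. A row lasts 1/10 s, in which the tool goes at most 50 mm and 8.59 degrees, less where a joint would pass 70% of its speed; a pose out of reach is approached as far as the arm can. A call with a number of a shift or a turn outside -1 to 1 is refused whole. A call with a gripper value outside its range is refused whole. The fingers move at their own pace and stop on an object; "squeeze" is the grip in N (left out, the last holds). Time passes only in rows, so rows that repeat a pose let the fingers close. It gives the time, the measured TCP pose, the force, the opening and the grip force at its end, in the units of the state.
- r.observe(): the state, without advancing time (a new reading comes with each control period).
- r.read_camera(name): name is "scene" or "side" or "wrist"; returns the picture (420x560x3 uint8, blue, green, red); there is no depth.
- r.camera_model(name): a dict with "fov_y" (degrees; the focal length in pixels is half the picture's height over the tangent of half this angle, whatever the lens; pixels are square), "cx", "cy" (the principal point, pixels), "R" (3x3) and "t" (3): a world point X has camera coordinates R X + t. Camera axes: x right, y down, z forward; pixel columns grow to the right and rows downward; lengths in mm; the calibration is good to about 2 mm. A picture is of the moment at which its call begins: read the wrist's pose just before it. camera_model takes no time and is no camera call; for the wrist camera it gives the pose at the moment of the call.
- r.close_job(): hands the job in; it is judged then, once.
Trained networks look in the newest picture that a camera, given by its name, has taken for a name from the list of things; names that differ only in an ending like _2 or _b are one class to them, and where a whole thing is asked for, a point or a joint stands for the part that bears it (a point fixed in the world has none). Each returns a list of dicts, best first, with "conf" (0 to 1); they miss things now and then, are a little off and sometimes report something else, mostly with a low value. They report only what shows in the picture. A call takes as long as a camera call.
- r.trace(camera, thing): "mask" (420x560 bool, what is visible of it) and "position" ([column, row] in pixels, amid what is visible of it).
The state is a dict: "clock": time; "joint_pos": joint angles; "dq": joint speeds; "effort": joint torques, N m; "tcp_pos": TCP position; "tcp_rot": TCP orientation; "wrist_force": force on the tool from outside, world axes, zero at the start; "ft_torque": the same for the moment, N m; "gripper_width": finger opening in mm; "finger_force": force on a finger pad.
Only numpy, scipy, OpenCV 4.12 (cv2) and the standard library are available. Lean on these libraries where they do the work, as an engineer would, in place of code of your own. Each camera call takes 0.05 s, during which the arm holds its last target. There are 200 camera calls.

## Task

Shade-test the solar panel without touching it: bring the fingertips down to about 15 mm above the middle of each cell in turn, following the slope of the row from the cell beside the red terminal block to the last cell at the raised end, and pause about a second over each. Then press the green button on the blue controller down with the fingertips, lightly, and finish while still holding it down. Leave the red button and everything else on the bench alone, and pick nothing up.

Things in the scene. Friction and masses are not known exactly. Their poses are not given: they have to be found in the camera images.
- cell1 (a point): centre of the upper face of solar cell 1 of 5, a dark blue strip 38 mm along the row, 104 mm across; pitch 42 mm. x along the row towards cell 5 (up the slope), z square to the face. It is shaded when the closed fingertips (or the point midway between open ones) are over its middle. This is the cell next to the red terminal block, at the low hinged end: the first of the row.
- cell2 (a point): centre of the upper face of solar cell 2 of 5, a dark blue strip 38 mm along the row, 104 mm across; pitch 42 mm. x along the row towards cell 5 (up the slope), z square to the face. It is shaded when the closed fingertips (or the point midway between open ones) are over its middle.
- cell3 (a point): centre of the upper face of solar cell 3 of 5, a dark blue strip 38 mm along the row, 104 mm across; pitch 42 mm. x along the row towards cell 5 (up the slope), z square to the face. It is shaded when the closed fingertips (or the point midway between open ones) are over its middle.
- cell4 (a point): centre of the upper face of solar cell 4 of 5, a dark blue strip 38 mm along the row, 104 mm across; pitch 42 mm. x along the row towards cell 5 (up the slope), z square to the face. It is shaded when the closed fingertips (or the point midway between open ones) are over its middle.
- cell5 (a point): centre of the upper face of solar cell 5 of 5, a dark blue strip 38 mm along the row, 104 mm across; pitch 42 mm. x along the row towards cell 5 (up the slope), z square to the face. It is shaded when the closed fingertips (or the point midway between open ones) are over its middle. This is the last of the row, at the raised end.
- panel: solar panel, 244 mm along its row of five cells, 130 mm wide, 16 mm thick, aluminium frame 1.5 mm proud of the cells, held tilted 3 to 17 degrees by a stiff hinge at its low end. Origin: middle of the hinged end's lower edge, 9 mm above the bench; x up the slope along the row, z square to the face. A red terminal block (18 x 60 mm, x from -16 to +2 mm) at the low end rises 8 mm above the cells.
- stand: dark steel base plate under the panel, 250 x 136 x 6 mm, fixed to the bench, turned any way round; origin at centre of its underside, x along the row of cells
- controller: blue charge controller, fixed to the bench, 90 x 134 x 34 mm, with the green store button on top; origin at centre of its underside
- store_top (a point): centre of the top face of the green store button, 28 mm across, on a black housing on the blue controller; it is pressed straight down
- store (a joint): travel of the green store button: 0 released, 0.006 m fully down; a spring resists, 5 N at full travel, and pushes it back up when let go
- load_box: grey load box, fixed to the bench, same shape as the controller but grey with a red button; the two boxes swap places between starts; origin at centre of its underside
- dump (a joint): travel of the red button on the grey load box: 0 released, 0.006 m fully down; to be left alone
- gland: grey plastic cable gland standing upright beside the panel stand, 28 mm across, 38 mm high; bystander, origin at centre of its underside
- plug: small beige-grey connector shell lying beside the panel stand, 40 x 32 x 16 mm with a steel nose; bystander, origin at centre of its underside
- meter: yellow hand multimeter lying flat, 80 x 150 x 34 mm; bystander, origin at centre of its underside
- tape: roll of yellow tape lying flat, 84 mm across, 20 mm high; bystander, origin at centre of its underside
- driver: orange-handled screwdriver lying on the bench; bystander
- mug: white mug, 80 mm across, 90 mm high; bystander, origin at centre of its underside
- printer: dark blue label printer with keys, 150 x 120 x 45 mm; bystander, origin at centre of its underside

How it is judged:
By the outcome, as a careful person would: the job done as asked, in the order asked, and still so for the second after the job is handed in, while the arm keeps its last pose, push and grip.
It also fails if it takes over 64 s, if anything falls off the work surface, if the arm or the gripper's body presses on something with over 40 N, if the wrist force passes 120 N, or if a joint passes its speed limit or range.

## Working session

There is one attempt and no reset: what is moved stays moved. The work goes in short steps, Python scripts to look and compute and a tool call to move; the robot and the scene stay as the last step left them, time stands still between calls to the robot, and variables do not carry over. Pictures are saved under pics/ and viewed, at most 10 in all, crops included, and the job is handed in when it is done.

Besides the shell and the picture viewer there is one more tool, called after "Call:" by a JSON object that holds its "op" and its "data", one argument or row to a line. arm_command: Moves the arm, as the interface text tells. Its arguments: {"type":"object","properties":{"fingers":{"type":"array","items":{"type":"number"}},"travel":{"type":"array","items":{"type":"array","items":{"type":"number"}}},"rot":{"type":"array","items":{"type":"array","items":{"type":"number"}}},"squeeze":{"type":"number"}},"required":["fingers","travel","rot"]}

```bash
mkdir -p pics; python3 - <<'E'
from station import r
import cv2,numpy as np
o=r.observe();print(o['clock'],o['tcp_pos'],o['tcp_rot'])
ims=[]
for c in ['scene','side','wrist']:
    im=r.read_camera(c);cv2.imwrite(f'pics/{c}0.png',im)
    m=r.camera_model(c);print(c,m['fov_y'],m['cx'],m['cy'],np.round(m['R'],3).tolist(),np.round(m['t'],1))
    for th in ['cell1','cell5','panel','store_top','controller','load_box','gland','plug','mug']:
        for d in r.trace(c,th)[:2]:
            print(c,th,round(d['conf'],2),np.round(d['position']),d['mask'].sum())
print(r.observe()['clock'])
E
```

```text
0.0 [182.69102291 597.45911684 230.71095165] [ 1.47887764e-01  9.89003984e-01 -5.51017825e-04 -1.58141454e-04]
scene 51.36541508067895 269.45073182328923 204.87158923130045 [[-0.829, 0.559, 0.005], [0.398, 0.597, -0.696], [-0.392, -0.576, -0.718]] [ 508.2 -196.9 1325.7]
scene cell1 0.87 [318. 240.] 5681
scene cell1 0.54 [442. 331.] 5008
scene cell5 0.87 [318. 240.] 5681
scene cell5 0.54 [442. 331.] 5008
scene load_box 0.81 [271. 150.] 1208
scene gland 0.24 [320. 241.] 5682
scene plug 0.66 [312. 293.] 333
scene mug 0.76 [175. 184.] 1535
scene mug 0.41 [323. 236.] 5510
side 48.39848632188606 286.6464199924162 213.37084042252798 [[0.998, -0.054, 0.021], [-0.016, -0.6, -0.8], [0.056, 0.798, -0.599]] [-638.    66.9 1385.9]
side cell1 0.81 [263. 196.] 2376
side cell5 0.81 [263. 196.] 2376
side panel 0.72 [259. 196.] 2425
side store_top 0.44 [276. 280.] 95
side controller 0.75 [280. 293.] 1509
side load_box 0.55 [218. 288.] 1548
side load_box 0.19 [241. 159.] 1025
side mug 0.85 [338. 266.] 1388
side mug 0.5 [266. 196.] 2407
wrist 61.979611466150935 279.6039773624376 210.7811239385398 [[0.293, 0.956, -0.0], [0.918, -0.281, 0.281], [0.269, -0.082, -0.96]] [-626.   -35.9  380.2]
1.5
```

View pics/scene0.png

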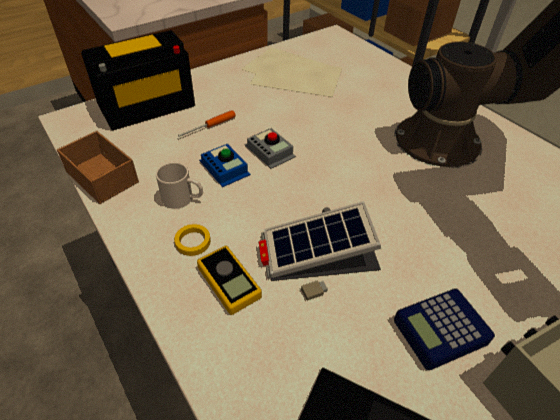

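View pics/side0.png

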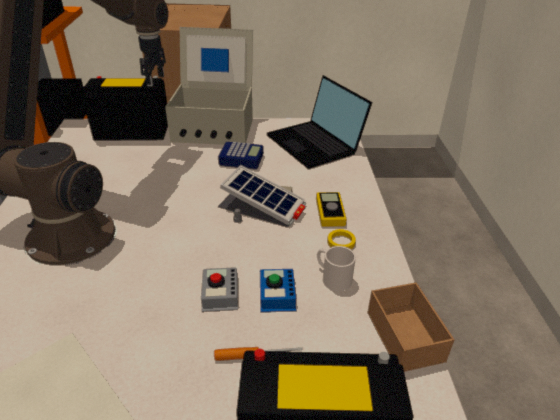

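View pics/wrist0.png

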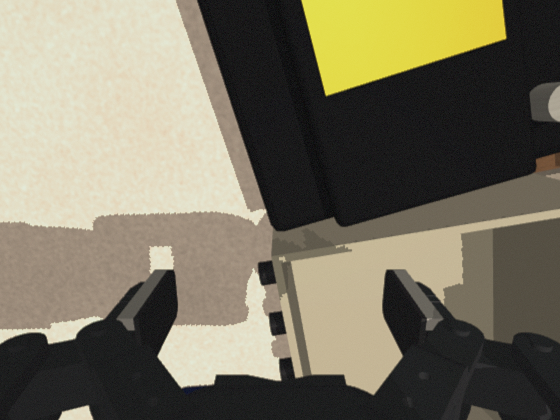

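The scene view shows the panel at about (318,240) with its red terminal at (263,252), the blue controller with the green button at (226,153), and the grey box at (270,140). In the side view the panel is at (263,196) and the green button at (275,281). The wrist view shows only the battery and case.

```bash
python3 - <<'E'
import cv2,numpy as np
a=cv2.imread('pics/scene0.png')[192:292,250:390];b=cv2.imread('pics/side0.png')[160:235,210:315]
A=cv2.resize(a,None,fx=5.5,fy=5.5,interpolation=2)[:, :];B=cv2.resize(b,None,fx=7,fy=7,interpolation=2)
A=cv2.resize(a,None,fx=4,fy=4,interpolation=2);cv2.imwrite('pics/ca.png',cv2.resize(a,None,fx=5.5,fy=5.5,interpolation=2));cv2.imwrite('pics/cb.png',B)
print(B.shape)
E
```

```text
(525, 735, 3)
```

View pics/ca.png

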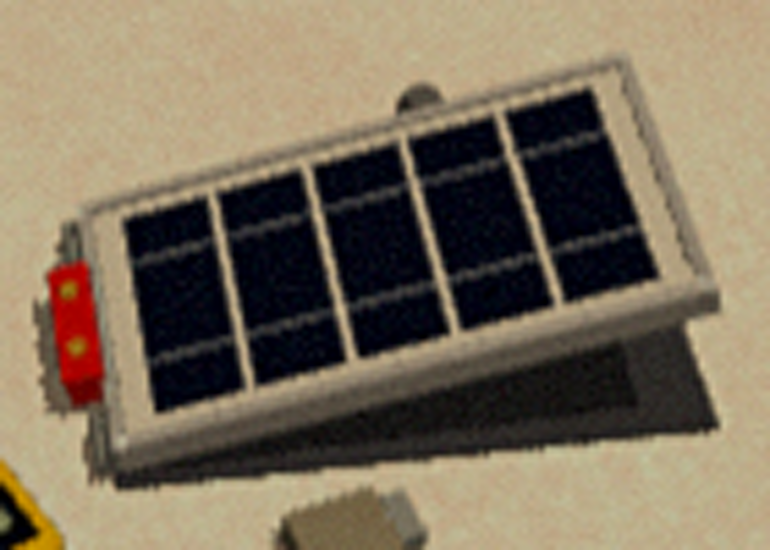

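View pics/cb.png

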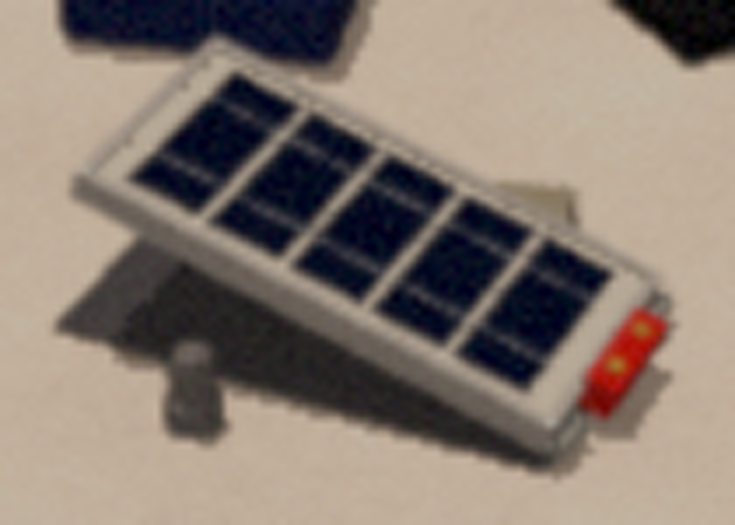

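The crops show cell-array corners. Scene crop: low end (125,220) and (155,411), high end (595,90) and (660,275). Side crop: low end (612,272) and (528,388), high end (235,72) and (132,178). The gland is on the +y side.

```bash
cat > h.py <<'E'
import numpy as np,cv2
from station import r
from scipy.spatial.transform import Rotation as Ro
from scipy.optimize import least_squares
def proj(m,X):
    f=210/np.tan(np.radians(m['fov_y']/2)); c=np.atleast_2d(X)@np.array(m['R']).T+m['t']
    return c[:,:2]/c[:,2:]*f+[m['cx'],m['cy']]
def fp(im):  # green button pixels centroid
    hsv=cv2.cvtColor(im,cv2.COLOR_BGR2HSV)
    m=cv2.inRange(hsv,(45,120,40),(80,255,255))
    n,l,s,c=cv2.connectedComponentsWithStats(m);k=1+np.argmax(s[1:,4]);return c[k],s[k]
arr=np.array([[-19,52,0],[-19,-52,0],[187,52,0],[187,-52,0.]])
def pose(p): return Ro.from_euler('ZY',[p[3],-p[4]])
E
python3 - <<'E'
from h import *
S,D=r.camera_model('scene'),r.camera_model('side')
a=(np.array([[125,220],[155,411],[595,90],[660,275]])+.5)/5.5-.5+[250,192]
b=(np.array([[528,388],[612,272],[132,178],[235,72]])+.5)/7-.5+[210,160]
# model with per-camera small offset absorbed
def res(p):
    X=pose(p).apply(arr)+p[:3]
    return np.r_[(proj(S,X)-a).ravel(),(proj(D,X)-b).ravel()]
best=min((least_squares(res,[600,250,40,y,.15]) for y in np.arange(-3,3.2,.5)),key=lambda s:s.cost)
p=best.x;print(p,np.degrees(p[3:]),np.round(best.fun,1))
R=pose(p);print('cells',np.round([p[:3]+R.apply([42*i,0,0]) for i in range(5)],1).tolist(),'origin',p[:3]+R.apply([-38,0,-14.5]))
def tri(u,v):
    return least_squares(lambda X:np.r_[(proj(S,X)-u).ravel(),(proj(D,X)-v).ravel()],[700,0,40])
u,s1=fp(cv2.imread('pics/scene0.png'));v,s2=fp(cv2.imread('pics/side0.png'));q=tri(u,v)
print(u,v,s1,s2,q.x,q.fun)
for n,u,v in [('mugtop',(172,168),(341,255)),('gland',(326,211),(237.5,210)),]:
    q=tri(u,v);print(n,q.x,q.fun)
print(r.observe()['joint_pos'])
E
```

```text
[6.42545092e+02 9.83229288e+01 3.46526647e+01 2.67096039e+00
 2.76154298e-01] [153.03475752  15.82247576] [-0.3 -0.5  0.2  0.5 -0.4 -0.5  0.5  0.7 -0.2  0.7  0.9 -0.2 -0.9  0.1
  0.  -0.4]
cells [[642.5, 98.3, 34.7], [606.5, 116.6, 46.1], [570.5, 135.0, 57.6], [534.5, 153.3, 69.0], [498.5, 171.6, 80.5]] origin [671.60683606  83.53743034  10.34106174]
[225.5 152.5] [273.89534884 278.61627907] [221 149  10   8  68] [269 274  11  10  86] [ 591.87046608 -247.9794953    49.99109528] [-0.03287236  0.01335415 -0.03109109 -0.01084474]
mugtop [ 761.88331443 -216.12498956   97.95103804] [-1.04978767  0.28868858 -1.11960477 -0.2077395 ]
gland [490.88718934  67.82410407  35.35057404] [ 0.315017   -0.17593917  0.40153446  0.21780863]
[ 1.16841916e+00  4.90918224e-01  1.55890588e+00  1.12799625e-05
  1.09170316e+00 -1.05594696e-01]
```

Call:
{"op": "arm_command", "data": {
  "fingers": [0, 0, 0, 0, 0, 0],
  "travel": [
    [0, -0.5, 0],
    [0, -1, 0],
    [0, -1, 0],
    [-0.5, -1, 0],
    [-1, -1, 0],
    [-1, -1, 0]
  ],
  "rot": [
    [0, 0, 0],
    [0, 0, 0],
    [0, 0, 0.05],
    [0, 0, 0.113],
    [0, 0, 0.113],
    [0, 0, 0.113]
  ]
}}

```text
clock: 2.1
tcp_pos: [253.4, 471.6, 231.4]
tcp_rot: [0.237, 0.972, 0.0, 0.001]
wrist_force: [0.2, -0.2, -0.4]
gripper_width: 0.0
finger_force: 0.0
```

```bash
cat >> h.py <<'E'
def go(X):
    o=r.observe();R=Ro.from_quat(o['tcp_rot']);d=R.inv().apply(np.array(X)-o['tcp_pos'])/100
    return np.round(d,3).tolist()
E
python3 - <<'E'
from h import *
o=r.observe();print(o['clock'],o['tcp_pos'],o['gripper_width'],np.round(Ro.from_quat(o['tcp_rot']).as_matrix(),3).tolist())
print(go([642,98,180]),go([570,135,220]))
E
```

```text
2.1 [253.39843074 471.61225149 231.41561938] 0.00792395828108484 [[-0.888, 0.46, 0.001], [0.46, 0.888, 0.001], [-0.001, 0.001, -1.0]]
[-5.169, -1.528, 0.517] [-4.36, -1.531, 0.116]
```

Call:
{"op": "arm_command", "data": {
  "fingers": [0, 0, 0],
  "travel": [
    [-0.5, -0.2, 0],
    [-1, -0.4, 0],
    [-1, -0.4, 0]
  ],
  "rot": [
    [0, 0, 0],
    [0, 0, 0],
    [0, 0, 0]
  ]
}}

```text
clock: 2.4
tcp_pos: [321.9, 389.0, 231.4]
tcp_rot: [0.236, 0.972, -0.0, 0.0]
wrist_force: [0.1, 0.5, 0.2]
gripper_width: -0.1
finger_force: 0.0
```

Call:
{"op": "arm_command", "data": {
  "fingers": [0, 0, 0],
  "travel": [
    [-0.5, -0.2, 0],
    [-1, -0.4, 0],
    [-1, -0.4, 0]
  ],
  "rot": [
    [0, 0, 0],
    [0, 0, 0],
    [0, 0, 0]
  ]
}}

```text
clock: 2.7
tcp_pos: [392.6, 308.1, 231.4]
tcp_rot: [0.236, 0.972, 0.0, 0.0]
wrist_force: [-0.3, 0.5, 0.3]
gripper_width: -0.3
finger_force: 0.0
```

Call:
{"op": "arm_command", "data": {
  "fingers": [0, 0, 0],
  "travel": [
    [-0.5, -0.2, 0],
    [-1, -0.4, 0],
    [-1, -0.4, 0]
  ],
  "rot": [
    [0, 0, 0],
    [0, 0, 0],
    [0, 0, 0]
  ]
}}

```text
clock: 3.0
tcp_pos: [463.4, 227.1, 231.3]
tcp_rot: [0.236, 0.972, 0.0, 0.0]
wrist_force: [0.4, 0.6, -1.0]
gripper_width: 0.4
finger_force: 0.0
```

Call:
{"op": "arm_command", "data": {
  "fingers": [0, 0, 0],
  "travel": [
    [-0.5, -0.2, 0],
    [-1, -0.33, 0],
    [-1, -0.33, 0]
  ],
  "rot": [
    [0, 0, 0],
    [0, 0, 0],
    [0, 0, 0]
  ]
}}

```text
clock: 3.3
tcp_pos: [537.7, 152.3, 231.1]
tcp_rot: [0.236, 0.972, 0.0, 0.001]
wrist_force: [-0.1, 0.4, -0.3]
gripper_width: 0.2
finger_force: 0.0
```

Call:
{"op": "arm_command", "data": {
  "fingers": [0, 0, 0, 0, 0],
  "travel": [
    [-0.5, 0, 0],
    [-0.8, 0, 0],
    [-0.8, 0, 0],
    [-0.8, 0, 0],
    [-0.8, 0, 0]
  ],
  "rot": [
    [0, 0, 0],
    [0, 0, 0],
    [0, 0, 0],
    [0, 0, 0],
    [0, 0, 0]
  ]
}}

```text
clock: 3.8
tcp_pos: [605.2, 118.9, 231.3]
tcp_rot: [0.234, 0.972, 0.0, -0.0]
wrist_force: [-0.1, -0.2, 0.3]
gripper_width: 0.2
finger_force: 0.0
```

```bash
python3 - <<'E'
from h import *
o=r.observe();m=r.camera_model('wrist');im=r.read_camera('wrist');cv2.imwrite('pics/w1.png',im)
import pickle;pickle.dump(m,open('w1.pkl','wb'))
print(o['clock'],o['tcp_pos'],o['dq'].round(3) if hasattr(o['dq'],'round') else o['dq'])
p=[642.5,98.3,34.7,2.671,.276]
print(proj(m,pose(p).apply(arr)+p[:3]).round(1).tolist())
E
```

```text
3.8 [605.2374537  118.87669816 231.25818267] [-0.    -0.007 -0.    -0.001  0.    -0.005]
[[228.4, 240.3], [327.0, 240.1], [206.0, 17.7], [346.2, 17.3]]
```

View pics/w1.png

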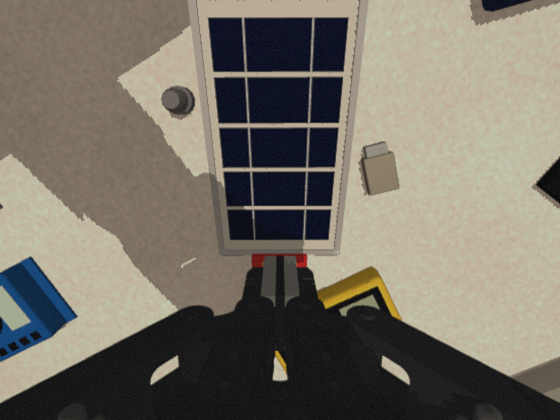

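The wrist picture shows the cell-array corners at (229,240), (329,240), (209,18) and (349,17), within 3 px of what I predicted. I'll refit with all three views.

```bash
python3 - <<'E'
from h import *
import pickle
W=pickle.load(open('w1.pkl','rb'));S,D=r.camera_model('scene'),r.camera_model('side')
im=cv2.cvtColor(cv2.imread('pics/w1.png'),cv2.COLOR_BGR2GRAY)
a=(np.array([[125,220],[155,411],[595,90],[660,275]])+.5)/5.5-.5+[250,192]
b=(np.array([[528,388],[612,272],[132,178],[235,72]])+.5)/7-.5+[210,160]
w=cv2.cornerSubPix(im,np.float32([[[229,240]],[[329,240]],[[209,18]],[[349,17]]]),(4,4),(-1,-1),(3,50,.01)).reshape(-1,2)
print(w.tolist())
def res(p,kw=1):
    X=pose(p).apply(arr)+p[:3]
    return np.r_[(proj(S,X)-a).ravel(),(proj(D,X)-b).ravel(),(proj(W,X)-w).ravel()*kw]
for kw in (1,.5):
    s=least_squares(res,[642.5,98.3,34.7,2.671,.276],args=(kw,));p=s.x
    print(p.round(3),np.degrees(p[4]),s.fun.round(1),(p[:3]+pose(p).apply([-38,0,-14.5]))[2])
n=pose(p).apply([0,0,1])
for i in range(5):
    c=p[:3]+pose(p).apply([42*i,0,0]);t=c+15*n*[.5,.5,1]+[0,0,.3];print(i+1,c.round(1),t.round(1),go(t))
E
```

```text
[[229.7967071533203, 239.34573364257812], [328.02825927734375, 239.14874267578125], [207.62359619140625, 17.317216873168945], [347.9085998535156, 17.24921417236328]]
[6.42607e+02 9.94110e+01 3.39570e+01 2.67000e+00 2.82000e-01] 16.17418538897251 [-0.1 -0.   0.4  1.  -0.2 -0.3  0.7  0.9 -0.2  0.7  0.9 -0.2 -0.8 -0.2
  0.2 -0.7 -0.3  0.3 -0.2  0.3 -0.1  0.1 -0.1 -0.2] 9.446018794949655
[6.42611e+02 9.90790e+01 3.43720e+01 2.67000e+00 2.80000e-01] 16.020789136633333 [-0.2 -0.2  0.3  0.8 -0.2 -0.3  0.6  0.9 -0.2  0.6  0.9 -0.3 -0.8 -0.2
  0.1 -0.7 -0.3  0.3 -0.2  0.3 -0.2  0.1 -0.2 -0.1] 9.948147495058823
1 [642.6  99.1  34.4] [644.5  98.1  49.1] [-0.443, -0.006, 1.824]
2 [606.6 117.4  46. ] [608.5 116.5  60.7] [-0.039, -0.006, 1.708]
3 [570.7 135.8  57.6] [572.5 134.8  72.3] [0.364, -0.007, 1.592]
4 [534.7 154.1  69.1] [536.6 153.2  83.9] [0.768, -0.007, 1.476]
5 [498.8 172.4  80.7] [500.6 171.5  95.5] [1.172, -0.008, 1.36]
```

Call:
{"op": "arm_command", "data": {
  "fingers": [0, 0, 0],
  "travel": [
    [-0.3, 0, 0.4],
    [-0.44, 0, 0.8],
    [-0.44, 0, 0.92]
  ],
  "rot": [
    [0, 0, 0],
    [0, 0, 0],
    [0, 0, 0]
  ]
}}

```text
clock: 4.15
tcp_pos: [644.3, 97.4, 135.7]
tcp_rot: [0.235, 0.972, -0.001, -0.002]
wrist_force: [-0.3, 0.3, -0.4]
gripper_width: 0.4
finger_force: 0.0
```

Call:
{"op": "arm_command", "data": {
  "fingers": [0, 0, 0, 0],
  "travel": [
    [0, 0, 0.3],
    [0, 0, 0.6],
    [0, 0, 0.7],
    [0, 0, 0.7]
  ],
  "rot": [
    [0, 0, 0],
    [0, 0, 0],
    [0, 0, 0],
    [0, 0, 0]
  ]
}}

```text
clock: 4.55
tcp_pos: [644.7, 98.1, 69.2]
tcp_rot: [0.235, 0.972, -0.0, -0.001]
wrist_force: [-0.4, -0.5, 1.1]
gripper_width: -0.0
finger_force: 0.0
```

```bash
python3 - <<'E'
from h import *
o=r.observe();print(o['clock'],o['tcp_pos'],go([644.5,98.1,48.6]))
E
```

```text
4.55 [644.69201495  98.11172499  69.22312412] [0.001, -0.001, 0.206]
```

Call:
{"op": "arm_command", "data": {
  "fingers": [0, 0, 0, 0, 0, 0, 0, 0, 0, 0, 0, 0],
  "travel": [
    [0, 0, 0.15],
    [0, 0, 0.205],
    [0, 0, 0.205],
    [0, 0, 0.205],
    [0, 0, 0.205],
    [0, 0, 0.205],
    [0, 0, 0.205],
    [0, 0, 0.205],
    [0, 0, 0.205],
    [0, 0, 0.205],
    [0, 0, 0.205],
    [0, 0, 0.205]
  ],
  "rot": [
    [0, 0, 0],
    [0, 0, 0],
    [0, 0, 0],
    [0, 0, 0],
    [0, 0, 0],
    [0, 0, 0],
    [0, 0, 0],
    [0, 0, 0],
    [0, 0, 0],
    [0, 0, 0],
    [0, 0, 0],
    [0, 0, 0]
  ]
}}

```text
clock: 5.75
tcp_pos: [645.4, 97.4, 48.8]
tcp_rot: [0.235, 0.972, 0.0, -0.0]
wrist_force: [-0.8, 0.5, 0.7]
gripper_width: -0.0
finger_force: 0.0
```

Call:
{"op": "arm_command", "data": {
  "fingers": [0, 0, 0, 0, 0, 0, 0, 0, 0, 0, 0, 0],
  "travel": [
    [0, 0, 0],
    [0.2, 0, -0.06],
    [0.404, 0, -0.116],
    [0.404, 0, -0.116],
    [0.404, 0, -0.116],
    [0.404, 0, -0.116],
    [0.404, 0, -0.116],
    [0.404, 0, -0.116],
    [0.404, 0, -0.116],
    [0.404, 0, -0.116],
    [0.404, 0, -0.116],
    [0.404, 0, -0.116]
  ],
  "rot": [
    [0, 0, 0],
    [0, 0, 0],
    [0, 0, 0],
    [0, 0, 0],
    [0, 0, 0],
    [0, 0, 0],
    [0, 0, 0],
    [0, 0, 0],
    [0, 0, 0],
    [0, 0, 0],
    [0, 0, 0],
    [0, 0, 0]
  ]
}}

```text
clock: 6.95
tcp_pos: [609.5, 115.8, 60.4]
tcp_rot: [0.235, 0.972, 0.0, 0.0]
wrist_force: [0.1, -0.4, -0.5]
gripper_width: 0.2
finger_force: 0.0
```

```bash
python3 - <<'E'
from h import *
o=r.observe();print(o['clock'],o['tcp_pos'],go([608.5,116.5,60.2]),go([572.5,134.8,71.8]))
E
```

```text
6.95 [609.51661961 115.84723136  60.40892975] [0.012, 0.001, 0.002] [0.416, -0.0, -0.114]
```

Call:
{"op": "arm_command", "data": {
  "fingers": [0, 0, 0, 0, 0, 0, 0, 0, 0, 0, 0, 0],
  "travel": [
    [0, 0, 0],
    [0, 0, 0],
    [0.2, 0, -0.06],
    [0.414, 0, -0.116],
    [0.414, 0, -0.116],
    [0.414, 0, -0.116],
    [0.414, 0, -0.116],
    [0.414, 0, -0.116],
    [0.414, 0, -0.116],
    [0.414, 0, -0.116],
    [0.414, 0, -0.116],
    [0.414, 0, -0.116]
  ],
  "rot": [
    [0, 0, 0],
    [0, 0, 0],
    [0, 0, 0],
    [0, 0, 0],
    [0, 0, 0],
    [0, 0, 0],
    [0, 0, 0],
    [0, 0, 0],
    [0, 0, 0],
    [0, 0, 0],
    [0, 0, 0],
    [0, 0, 0]
  ]
}}

```text
clock: 8.15
tcp_pos: [572.7, 134.7, 71.9]
tcp_rot: [0.235, 0.972, 0.0, -0.0]
wrist_force: [-0.3, -1.0, -0.2]
gripper_width: 0.1
finger_force: 0.0
```

Call:
{"op": "arm_command", "data": {
  "fingers": [0, 0, 0, 0, 0, 0, 0, 0, 0, 0, 0, 0],
  "travel": [
    [0, 0, 0],
    [0, 0, 0],
    [0, 0, 0],
    [0.2, 0, -0.06],
    [0.404, 0, -0.116],
    [0.404, 0, -0.116],
    [0.404, 0, -0.116],
    [0.404, 0, -0.116],
    [0.404, 0, -0.116],
    [0.404, 0, -0.116],
    [0.404, 0, -0.116],
    [0.404, 0, -0.116]
  ],
  "rot": [
    [0, 0, 0],
    [0, 0, 0],
    [0, 0, 0],
    [0, 0, 0],
    [0, 0, 0],
    [0, 0, 0],
    [0, 0, 0],
    [0, 0, 0],
    [0, 0, 0],
    [0, 0, 0],
    [0, 0, 0],
    [0, 0, 0]
  ]
}}

```text
clock: 9.35
tcp_pos: [536.8, 153.1, 83.5]
tcp_rot: [0.235, 0.972, 0.0, -0.0]
wrist_force: [-0.5, 0.6, -0.5]
gripper_width: -0.0
finger_force: 0.0
```

Call:
{"op": "arm_command", "data": {
  "fingers": [0, 0, 0, 0, 0, 0, 0, 0, 0, 0, 0, 0],
  "travel": [
    [0, 0, 0],
    [0, 0, 0],
    [0, 0, 0],
    [0, 0, 0],
    [0.2, 0, -0.06],
    [0.404, 0, -0.116],
    [0.404, 0, -0.116],
    [0.404, 0, -0.116],
    [0.404, 0, -0.116],
    [0.404, 0, -0.116],
    [0.404, 0, -0.116],
    [0.404, 0, -0.116]
  ],
  "rot": [
    [0, 0, 0],
    [0, 0, 0],
    [0, 0, 0],
    [0, 0, 0],
    [0, 0, 0],
    [0, 0, 0],
    [0, 0, 0],
    [0, 0, 0],
    [0, 0, 0],
    [0, 0, 0],
    [0, 0, 0],
    [0, 0, 0]
  ]
}}

```text
clock: 10.55
tcp_pos: [501.0, 171.5, 95.0]
tcp_rot: [0.235, 0.972, 0.0, -0.0]
wrist_force: [-0.5, -0.1, -0.2]
gripper_width: 0.0
finger_force: 0.0
```

```bash
python3 - <<'E'
from h import *
o=r.observe();print(o['clock'],o['tcp_pos'],go([500.6,171.5,95]))
m=r.camera_model('wrist');im=r.read_camera('wrist');cv2.imwrite('pics/w2.png',im)
print(proj(m,[500.6,171.5,95]),go([592,-248,130]))
E
```

```text
10.55 [500.97584118 171.48060167  95.03623385] [0.003, -0.002, 0.0]
[[277.39799305 274.82893314]] [-2.727, -3.315, -0.35]
```

View pics/w2.png

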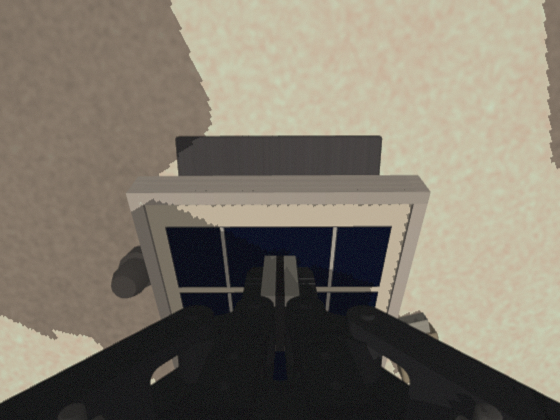

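The picture shows the fingertips over the middle of cell 5 at about (280,270). Next I finish the pause, lift, and travel to the controller.

Call:
{"op": "arm_command", "data": {
  "fingers": [0, 0, 0, 0, 0, 0, 0, 0],
  "travel": [
    [0, 0, 0],
    [0, 0, 0],
    [0, 0, 0],
    [0, 0, 0],
    [0, 0, 0],
    [0, 0, -0.4],
    [0, 0, -0.8],
    [0, 0, -0.8]
  ],
  "rot": [
    [0, 0, 0],
    [0, 0, 0],
    [0, 0, 0],
    [0, 0, 0],
    [0, 0, 0],
    [0, 0, 0],
    [0, 0, 0],
    [0, 0, 0]
  ]
}}

```text
clock: 11.4
tcp_pos: [502.6, 172.1, 179.6]
tcp_rot: [0.235, 0.972, 0.002, 0.003]
wrist_force: [-0.7, -0.8, -0.5]
gripper_width: -0.0
finger_force: 0.0
```

Call:
{"op": "arm_command", "data": {
  "fingers": [0, 0, 0],
  "travel": [
    [-0.3, -0.3, 0],
    [-0.6, -0.7, 0],
    [-0.68, -0.9, 0]
  ],
  "rot": [
    [0, 0, 0],
    [0, 0, 0],
    [0, 0, 0]
  ]
}}

```text
clock: 11.7
tcp_pos: [520.8, 57.9, 174.7]
tcp_rot: [0.235, 0.972, -0.0, 0.0]
wrist_force: [-0.3, 0.8, 0.7]
gripper_width: 0.4
finger_force: 0.0
```

Call:
{"op": "arm_command", "data": {
  "fingers": [0, 0, 0],
  "travel": [
    [-0.3, -0.3, 0],
    [-0.6, -0.7, 0],
    [-0.68, -0.9, 0]
  ],
  "rot": [
    [0, 0, 0],
    [0, 0, 0],
    [0, 0, 0]
  ]
}}

```text
clock: 12.0
tcp_pos: [540.2, -53.8, 174.5]
tcp_rot: [0.236, 0.972, -0.0, 0.0]
wrist_force: [0.2, -0.3, 0.5]
gripper_width: 0.1
finger_force: 0.0
```

Call:
{"op": "arm_command", "data": {
  "fingers": [0, 0, 0, 0, 0],
  "travel": [
    [-0.3, -0.3, 0],
    [-0.6, -0.7, 0],
    [-0.9, -0.9, 0],
    [-0.9, -0.9, 0],
    [-0.9, -0.9, 0]
  ],
  "rot": [
    [0, 0, 0],
    [0, 0, 0],
    [0, 0, 0],
    [0, 0, 0],
    [0, 0, 0]
  ]
}}

```text
clock: 12.5
tcp_pos: [578.1, -172.2, 174.2]
tcp_rot: [0.236, 0.972, 0.0, -0.001]
wrist_force: [-0.1, 0.5, -0.7]
gripper_width: 0.0
finger_force: 0.0
```

```bash
python3 - <<'E'
from h import *
o=r.observe();m=r.camera_model('wrist');im=r.read_camera('wrist');cv2.imwrite('pics/w3.png',im)
print(o['clock'],o['tcp_pos'],proj(m,[592,-248,50]))
try: print(fp(im))
except Exception as e: print(e)
for d in r.trace('wrist','store_top')[:2]: print(d['conf'],d['position'],d['mask'].sum())
print(go([592,-248,130]))
E
```

```text
12.5 [ 578.11223975 -172.18647722  174.15521958] [[205.19925539 258.57482866]]
(array([207.52717391, 258.03913043]), array([191, 241,  34,  35, 920], dtype=int32))
0.63 [206.5, 256.6] 927
[-0.477, -0.622, 0.446]
```

View pics/w3.png

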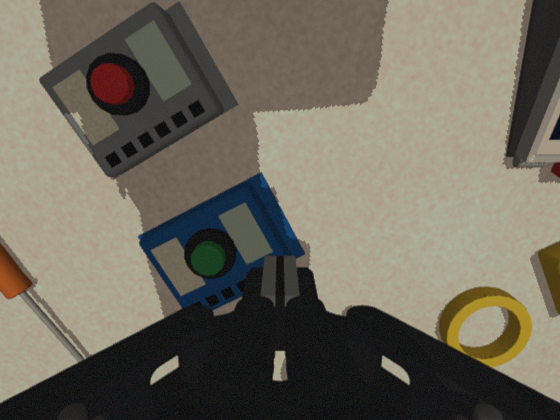

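The picture shows the green button on the blue controller at (207,258), within 2 px of my estimate, and the red button clear of it at (116,83).

Call:
{"op": "arm_command", "data": {
  "fingers": [0, 0, 0, 0, 0],
  "travel": [
    [-0.25, -0.3, 0],
    [-0.475, -0.605, 0.2],
    [-0.475, -0.605, 0.6],
    [-0.475, -0.605, 0.95],
    [-0.475, -0.605, 0.95]
  ],
  "rot": [
    [0, 0, 0],
    [0, 0, 0],
    [0, 0, 0],
    [0, 0, 0],
    [0, 0, 0]
  ]
}}

```text
clock: 13.1
tcp_pos: [591.1, -245.3, 76.1]
tcp_rot: [0.234, 0.972, 0.001, -0.004]
wrist_force: [0.6, 0.1, 0.3]
gripper_width: 0.2
finger_force: 0.0
```

Call:
{"op": "arm_command", "data": {
  "fingers": [0, 0, 0, 0, 0],
  "travel": [
    [0, 0, 0.1],
    [0, 0, 0.18],
    [0, 0, 0.18],
    [0, 0, 0.18],
    [0, 0, 0.18]
  ],
  "rot": [
    [0, 0, 0],
    [0, 0, 0],
    [0, 0, 0],
    [0, 0, 0],
    [0, 0, 0]
  ]
}}

```text
clock: 13.6
tcp_pos: [593.5, -247.3, 63.1]
tcp_rot: [0.235, 0.972, -0.0, 0.001]
wrist_force: [0.1, -0.3, -0.6]
gripper_width: 0.3
finger_force: 0.0
```

```bash
python3 - <<'E'
from h import *
o=r.observe();m=r.camera_model('wrist');im=r.read_camera('wrist');cv2.imwrite('pics/w4.png',im)
print(o['clock'],o['tcp_pos'],o['wrist_force'],go([593,-246.5,55]))
q,_=fp(cv2.imread('pics/w3.png'));print(fp(im))
# triangulate button top over three views
S,D=r.camera_model('scene'),r.camera_model('side')
E
```

```text
13.6 [ 593.50384732 -247.33395498   63.08196762] [ 0.10589656 -0.29154145 -0.56406009] [0.008, 0.006, 0.08]
(array([280.52234206, 248.24345146]), array([ 252,  231,   58,   37, 1298], dtype=int32))
```

View pics/w4.png

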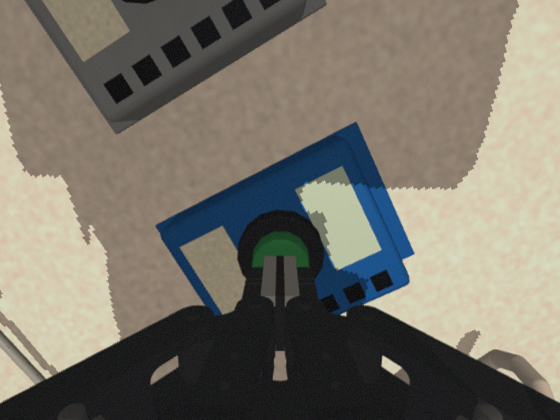

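The fingertips are centred over the green button at about (280,262). I'll press down in small steps and watch the force.

Call:
{"op": "arm_command", "data": {
  "fingers": [0, 0, 0, 0, 0],
  "travel": [
    [0, 0, 0.03],
    [0, 0, 0.06],
    [0, 0, 0.08],
    [0, 0, 0.1],
    [0, 0, 0.1]
  ],
  "rot": [
    [0, 0, 0],
    [0, 0, 0],
    [0, 0, 0],
    [0, 0, 0],
    [0, 0, 0]
  ]
}}

```text
clock: 14.15
tcp_pos: [593.2, -247.3, 52.1]
tcp_rot: [0.235, 0.972, 0.0, 0.0]
wrist_force: [-0.8, -0.2, 4.0]
gripper_width: -0.0
finger_force: 1.8
```

Call:
{"op": "arm_command", "data": {
  "fingers": [0, 0, 0, 0],
  "travel": [
    [0, 0, 0.01],
    [0, 0, 0.02],
    [0, 0, 0.02],
    [0, 0, 0.02]
  ],
  "rot": [
    [0, 0, 0],
    [0, 0, 0],
    [0, 0, 0],
    [0, 0, 0]
  ]
}}

```text
clock: 14.55
tcp_pos: [593.2, -247.3, 50.3]
tcp_rot: [0.235, 0.972, 0.0, 0.0]
wrist_force: [-1.0, 0.4, 4.4]
gripper_width: 0.2
finger_force: 2.3
```

Call:
{"op": "arm_command", "data": {
  "fingers": [0, 0, 0, 0],
  "travel": [
    [0, 0, 0.01],
    [0, 0, 0.01],
    [0, 0, 0.01],
    [0, 0, 0.01]
  ],
  "rot": [
    [0, 0, 0],
    [0, 0, 0],
    [0, 0, 0],
    [0, 0, 0]
  ]
}}

```text
clock: 14.95
tcp_pos: [593.2, -247.4, 50.0]
tcp_rot: [0.235, 0.972, -0.0, 0.0]
wrist_force: [-2.7, 0.1, 11.7]
gripper_width: 0.4
finger_force: 5.7
```

Call:
{"op": "arm_command", "data": {
  "fingers": [0, 0, 0, 0],
  "travel": [
    [0, 0, 0.01],
    [0, 0, 0.01],
    [0, 0, 0.01],
    [0, 0, 0.01]
  ],
  "rot": [
    [0, 0, 0],
    [0, 0, 0],
    [0, 0, 0],
    [0, 0, 0]
  ]
}}

```text
clock: 15.35
tcp_pos: [593.3, -247.4, 49.9]
tcp_rot: [0.235, 0.972, -0.0, 0.001]
wrist_force: [-5.3, 2.3, 19.9]
gripper_width: -0.1
finger_force: 9.8
```

The button bottoms out at z≈50. I'll ease off to a light hold.

Call:
{"op": "arm_command", "data": {
  "fingers": [0, 0, 0, 0, 0],
  "travel": [
    [0, 0, -0.012],
    [0, 0, -0.012],
    [0, 0, -0.012],
    [0, 0, -0.012],
    [0, 0, -0.012]
  ],
  "rot": [
    [0, 0, 0],
    [0, 0, 0],
    [0, 0, 0],
    [0, 0, 0],
    [0, 0, 0]
  ]
}}

```text
clock: 15.85
tcp_pos: [593.2, -247.3, 50.0]
tcp_rot: [0.235, 0.972, -0.0, 0.0]
wrist_force: [-1.6, 0.4, 9.9]
gripper_width: 0.1
finger_force: 4.9
```

```bash
python3 -c "
from station import r
print(r.close_job())"
```

```text
the job is handed in; nothing more can be done
None
```

I shaded all five cells in order, about 15 mm up for roughly a second each, without touching the panel, then handed in holding the green button fully down at about 10 N; the press briefly reached 20 N before I eased off.

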